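# True up a leaning upright with a flanged square

## Robot

A 6-joint arm with a two-finger parallel gripper is mounted at the origin on the work surface; the furniture and walls round the work are solid. World frame = base frame: x ahead of the robot, y to its left, z up, the work surface at z = 0. Lengths are in m, angles in degrees, forces in N, time in s.
With the tool pointing down it reaches from about 0.325 to 0.85 m from the base axis. Payload 15.5 kg.
Tool frame: the origin (TCP) lies at the very end of the fingers, on their centre line; the grasp point (between the pads) lies arm.grip_depth behind it (arm.grip_depth is the distance from the TCP to the grasp point, in m); z points along the fingers, y is the line along which they close (so a half turn about z gives the same grasp; the last joint's range is limited). The gripper opens to 91 mm and grips with 3 to 60 N. Pads are 32 mm wide; open, the fingers measure 118 mm over their backs; the gripper's body (76 mm by 178 mm) begins 60 mm behind the grasp point.
Start: joints at [-68.669, 28.281, 77.091, -0, 74.628, -5.472], TCP at [0.282, -0.558, 0.214] pointing down, gripper open.
Joint ranges: [-166.48, 166.48], [-47.26, 123.95], [12.59, 153.08], [-70.14, 250.14], [6.76, 159.57], [-176.63, 176.63]. Speed limits (degrees/s): [108.29, 108.29, 147.25, 172.46, 172.46, 172.46].

## Interface

Orientations are given as a 3x3 rotation matrix whose columns are the frame's x, y, z axes.
In Python, from rig import arm gives the robot as it stands. Calls block until the motion is done:
- arm.move_to(position, orientation): joint-space move of the TCP to a pose.
- arm.move_l(position, orientation=None, feed=0.15): straight line of the TCP; orientation=None keeps the orientation; feed is the mean speed in m/s.
- arm.move_joints(angles): joint-space move.
- arm.grip(opening): finger opening in m; the grip force is fixed at half the most; returns when the fingers have stopped.
- arm.sleep(seconds).
- arm.solve_ik(position, orientation): joint angles nearest the present ones, or None.
- arm.snapshot(name): name is "scene" or "top" or "wrist"; returns the picture (384x512x3 uint8, red, green, blue); there is no depth.
- arm.get_calibration(name): a dict with "intrinsics" (3x3 intrinsics, pixels), "cam_to_world" (4x4, takes a point from camera to world coordinates). Camera axes: x right, y down, z forward; pixel columns grow to the right and rows downward; lengths in m; the calibration is good to about 2 mm. The wrist camera is an equidistant fisheye: a pixel r from the principal point sees the ray r / f radians off the axis. A picture is of the moment at which its call begins: read the wrist's pose just before it. get_calibration takes no time and is no camera call; for the wrist camera it gives the pose at the moment of the call.
A pose or a line that the arm cannot do raises arm.Unreachable and nothing moves.
- arm.sign_off(): hands the job in; it is judged then, once.
Readings, each from a call of its own:
- arm.current_t(): time.
- arm.current_joint_positions(): joint angles.
- arm.current_dq(): joint speeds.
- arm.current_tau(): joint torques, N m.
- arm.current_ee_pos(): TCP position.
- arm.current_tool_rot(): TCP orientation.
- arm.current_force(): force on the tool from outside, world axes, zero at the start.
- arm.current_torque(): the same for the moment, N m.
- arm.current_width(): finger opening in m.
- arm.current_grasp_force(): force on a finger pad.
Only numpy, scipy, OpenCV 4.12 (cv2) and the standard library are available. Lean on these libraries where they do the work, as an engineer would, in place of code of your own. Each camera call takes 0.05 s, during which the arm holds its last target. There are 200 camera calls.

## Task

The upright on the small jig plate has been left leaning. Lift the steel square by its blade, stand its foot on the plate in line with the upright's face and at the middle of it, and push its heel right into the corner until the foot sits flat on the plate and the blade's back lies flush against the upright, which is thereby pushed up square to the plate. Finish while still gripping the square and pressing it lightly both down on the plate and against the upright; do not let go, and leave the other things on the desk where they are.

Things in the scene. Friction and masses are not known exactly. Their poses are not given: they have to be found in the camera images.
- square: flanged engineer's square of plain steel, an L that stands on its foot, loose, about 0.45 kg. Foot 110 mm long (its x) x 24 mm wide (its y) x 12 mm high. The upright blade rises from the heel end (+x end) of the foot: 52 mm along x, 8 mm thick along y, its top 105 mm above the underside; its back is in one plane with the end of the foot. Origin: middle of the foot's underside; x from toe to heel, z up. It starts standing on the desk, its x roughly away from the robot
- square_blade (a point): on the square: the centre of the blade's thickness and width, 76 mm above the underside of the foot (29 mm below the blade's top), 26 mm before the blade's back and 29 mm from the square's origin towards the heel; the place to grip, across the 8 mm thickness (y). Axes as square
- square_heel (a point): on the square: middle of the outer corner line, where the underside of the foot meets the back of the blade; 55 mm along x from the square's origin. Axes as square
- corner (a point): on the jig, which is fixed to the desk: middle of the inside corner line, where the plate's top meets the plane of the post's front face; 20 mm above the desk. x points into the post (the way to push the square), y along the face, z up. When the job is done the square's heel lies here with its axes along these
- deck: the jig's flat aluminium plate, 170 mm (x) x 110 mm (y), 14 mm thick, on four feet, top 20 mm above the desk, origin at the middle of its underside, axes as corner. It reaches 130 mm in front of the corner line (towards -x) and 40 mm behind it
- post: dark steel post on the plate: a fixed base block 60 mm wide (y), 30 mm deep, 10 mm high, whose front face lies in the corner plane, two ears 26 mm high and 60 mm apart over all, set 4 mm behind that plane, and between them the pivoted upright. Origin at corner
- upright (a joint): lean of the upright, rad: 0 is square to the plate, its front face then in the corner plane; positive leans over the plate, towards the square; starts at 0.06 to 0.16. The upright is 42 mm wide (y), 16 mm thick, its top 70 mm above the plate; it turns about y, 10 mm behind the face, 19 mm above the plate. Stiff: 2 to 3 N at the top moves it and it stays put; a stop screw behind ends its travel at 0
- relay: bystander: black relay cube, 28 x 28 x 24 mm, on the desk; origin under its middle
- flux_tin: bystander: small flat red tin, 55 x 67 x 16 mm, on the desk; origin under its middle
Mind the look-alikes: they are no part of the job. Several things have the shape of the square; the one meant has the colours described above.

How it is judged:
By the outcome, as a careful person would: the job done as asked, in the order asked, and still so for the second after the job is handed in, while the arm keeps its last pose, push and grip.
It also fails if it takes over 48 s, if anything falls off the work surface, if the arm or the gripper's body presses on something with over 40 N, if the wrist force passes 120 N, or if a joint passes its speed limit or range.

## Working session

There is one attempt and no reset: what is moved stays moved. The work goes in short steps, each a Python script; the robot and the scene stay as the last script left them, time stands still between calls to the robot, and variables do not carry over. Pictures are saved under pics/ and viewed, at most 10 in all, crops included, and the job is handed in when it is done.

```bash
mkdir -p pics
python3 - <<'E'
from rig import arm
import cv2,numpy as np
for n in("scene","top"):
    im=arm.snapshot(n); cv2.imwrite(f"pics/{n}0.png",cv2.resize(im[:,:,::-1],(800,600),interpolation=cv2.INTER_CUBIC)); np.save(f"pics/{n}0.npy",im)
    c=arm.get_calibration(n); print(n,np.round(c["intrinsics"],1).tolist(),np.round(c["cam_to_world"],3).tolist())
print(arm.grip_depth,arm.current_t())
E
```

```text
scene [[481.2, 0.0, 257.0], [0.0, 481.2, 187.5], [0.0, 0.0, 1.0]] [[0.572, -0.649, 0.501, -0.198], [-0.82, -0.465, 0.334, -0.517], [0.016, -0.602, -0.798, 1.017], [0.0, 0.0, 0.0, 1.0]]
top [[481.3, 0.0, 254.8], [0.0, 481.3, 188.6], [0.0, 0.0, 1.0]] [[0.007, -0.985, 0.175, 0.189], [-1.0, -0.009, -0.012, -0.099], [0.013, -0.175, -0.984, 1.254], [0.0, 0.0, 0.0, 1.0]]
0.0188 0.1
```

View pics/scene0.png

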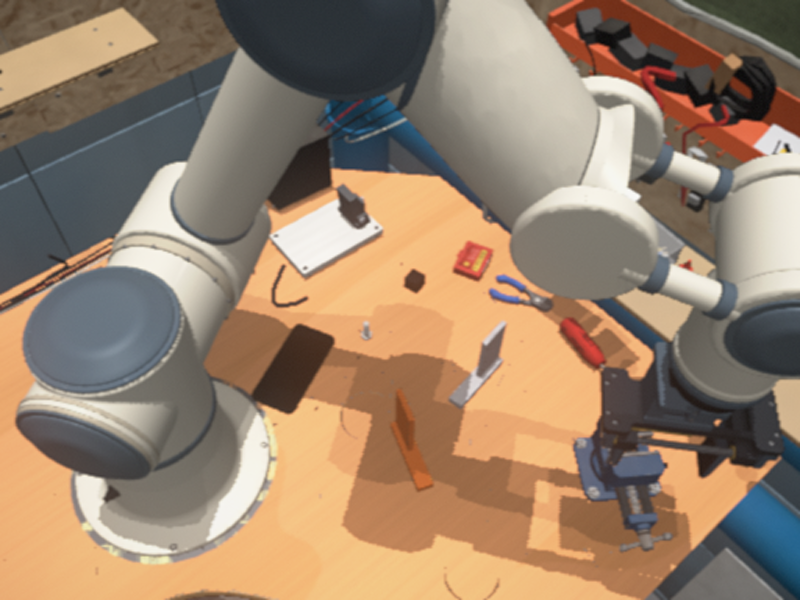

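View pics/top0.png

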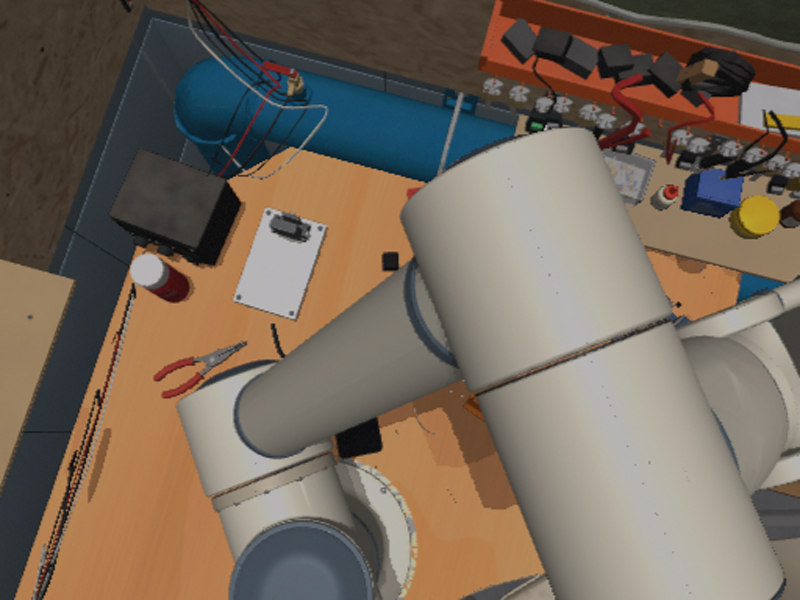

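Scene view: there are two square-shaped things, a plain grey one at about (480,365) and an orange one at about (410,440). The grey one is the plain steel square described; the orange one is a look-alike. The jig plate is at (325,235), with its post at (350,205). The top view shows the plate with corners (267,208), (326,225), (295,319) and (234,300).

```bash
cat > h.py <<'E'
import numpy as np,cv2
from rig import arm
def ray(c,uv,fish=False):
    K=np.array(c["intrinsics"]);T=np.array(c["cam_to_world"])
    x=(uv[0]-K[0,2])/K[0,0];y=(uv[1]-K[1,2])/K[1,1]
    if fish:
        r=np.hypot(x,y)+1e-12;d=np.array([x/r*np.sin(r),y/r*np.sin(r),np.cos(r)])
    else: d=np.array([x,y,1.])
    return T[:3,3],T[:3,:3]@d
def onz(c,uv,z,fish=False):
    o,d=ray(c,uv,fish);return o+d*(z-o[2])/d[2]
def proj(c,p,fish=False):
    K=np.array(c["intrinsics"]);T=np.array(c["cam_to_world"]);q=T[:3,:3].T@(np.array(p)-T[:3,3])
    if fish:
        s=np.hypot(q[0],q[1])+1e-12;t=np.arctan2(s,q[2]);xy=q[:2]/s*t
    else: xy=q[:2]/q[2]
    return K[:2,:2]@xy+K[:2,2]
def down(yaw): # tool z down; tool x at yaw (deg) in world
    c,s=np.cos(np.radians(yaw)),np.sin(np.radians(yaw))
    return np.array([[c,s,0],[s,-c,0],[0,0,-1.]])
E
python3 - <<'E'
from h import *
im=np.load("pics/top0.npy");c=arm.get_calibration("top")
hsv=cv2.cvtColor(im,cv2.COLOR_RGB2HSV)
m=((hsv[...,1]<40)&(hsv[...,2]>150)).astype(np.uint8);m[:, :145]=0;m[:,212:]=0;m[:128]=0;m[206:]=0
ct=max(cv2.findContours(m,0,2)[0],key=cv2.contourArea)
b=cv2.boxPoints(cv2.minAreaRect(cv2.convexHull(ct)));print(b.tolist())
P=np.array([onz(c,p,.02)[:2] for p in b]);print(P.round(4).tolist(),[np.linalg.norm(P[i]-P[i-1]).round(4) for i in range(4)],P.mean(0))
im=np.load("pics/scene0.npy");c=arm.get_calibration("scene")
for uv in[(455,403),(463,403),(487,368),(500,362),(506,323),(484,347)]: print(uv,onz(c,np.array(uv)/1.5625,0).round(3))
cv2.imwrite("pics/crop.png",cv2.resize(im[190:325,235:370,::-1],(600,600),interpolation=cv2.INTER_CUBIC))
T=np.eye(4);T[:3,:3]=arm.current_tool_rot();T[:3,3]=arm.current_ee_pos()
w=arm.get_calibration("wrist");print((np.linalg.inv(T)@np.array(w["cam_to_world"])).round(3).tolist(),np.round(w["intrinsics"],1).tolist())
E
```

```text
[[148.80001831054688, 191.59999084472656], [169.0, 130.99998474121094], [208.0, 143.99998474121094], [187.80001831054688, 204.59999084472656]]
[[0.3978, 0.1611], [0.5614, 0.115], [0.5269, 0.0108], [0.3647, 0.0591]] [np.float64(0.1073), np.float64(0.17), np.float64(0.1098), np.float64(0.1692)] [0.4627234 0.0865037]
(455, 403) [ 0.315 -0.278  0.   ]
(463, 403) [ 0.323 -0.288  0.   ]
(487, 368) [ 0.397 -0.286  0.   ]
(500, 362) [ 0.419 -0.297  0.   ]
(506, 323) [ 0.49  -0.267  0.   ]
(484, 347) [ 0.429 -0.262  0.   ]
[[0.0, -0.97, -0.244, 0.067], [1.0, 0.0, -0.001, -0.0], [0.001, -0.244, 0.97, -0.17], [0.0, 0.0, 0.0, 1.0]] [[297.3, 0.0, 255.9], [0.0, 297.3, 189.6], [0.0, 0.0, 1.0]]
```

View pics/crop.png

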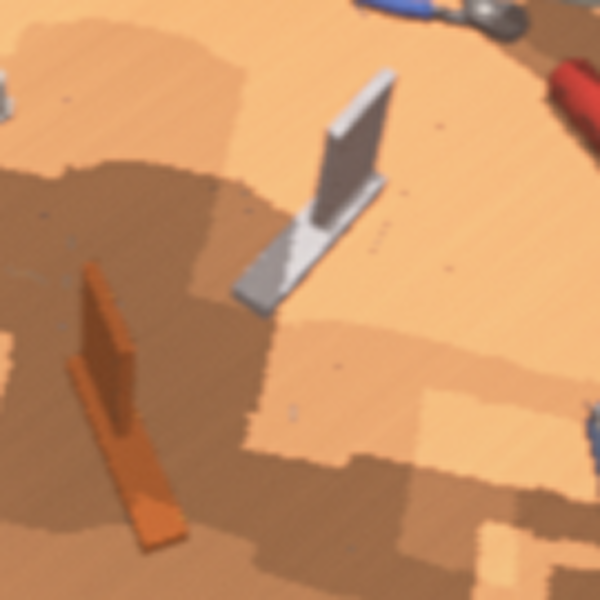

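Crop: the grey steel square stands at scene pixels of about (306,231), with its toe towards the robot and its blade at the far end. That matches the description, so it is the one; the orange square is the decoy. Now a closer look with the wrist camera.

Run:
```python
from h import *
print(arm.current_tool_rot().round(2).tolist() if hasattr(arm.current_tool_rot(),'round') else arm.current_tool_rot())
for nm,p,y in[("sq",[.40,-.285,.22],-6),("jig",[.48,.08,.22],-16.2)]:
    for f in(0,180): print(nm,f,arm.solve_ik(p,down(y+f)))
f=180 if arm.solve_ik([.40,-.285,.22],down(174)) is not None else 0
arm.move_to([.40,-.285,.22],down(-6+f)); arm.sleep(.2)
c=arm.get_calibration("wrist");im=arm.snapshot("wrist");np.savez("pics/w1.npz",im=im,K=c["intrinsics"],T=c["cam_to_world"])
cv2.imwrite("pics/w1.png",cv2.resize(im[:,:,::-1],(800,600),interpolation=cv2.INTER_CUBIC))
print(f,arm.current_t(),arm.current_ee_pos(),arm.current_force())
```

```text
[[0.89, 0.45, -0.0], [0.45, -0.89, 0.0], [0.0, -0.0, -1.0]]
sq 0 [-4.24398180e+01  1.71512294e+01  9.50112405e+01 -2.54444375e-14
  6.78375300e+01  5.35601820e+01]
sq 180 [-4.24398180e+01  1.71512294e+01  9.50112405e+01 -2.54444375e-14
  6.78375300e+01 -1.26439818e+02]
jig 0 [ 2.42722909e+00  1.67850589e+01  9.55824330e+01 -2.54444375e-14
  6.76325081e+01  1.08627229e+02]
jig 180 [ 2.42722909e+00  1.67850589e+01  9.55824330e+01 -2.54444375e-14
  6.76325081e+01 -7.13727709e+01]
180 2.25 [ 0.39994197 -0.285202    0.21995841] [-0.01005422  0.20696668 -0.0115614 ]
```

View pics/w1.png

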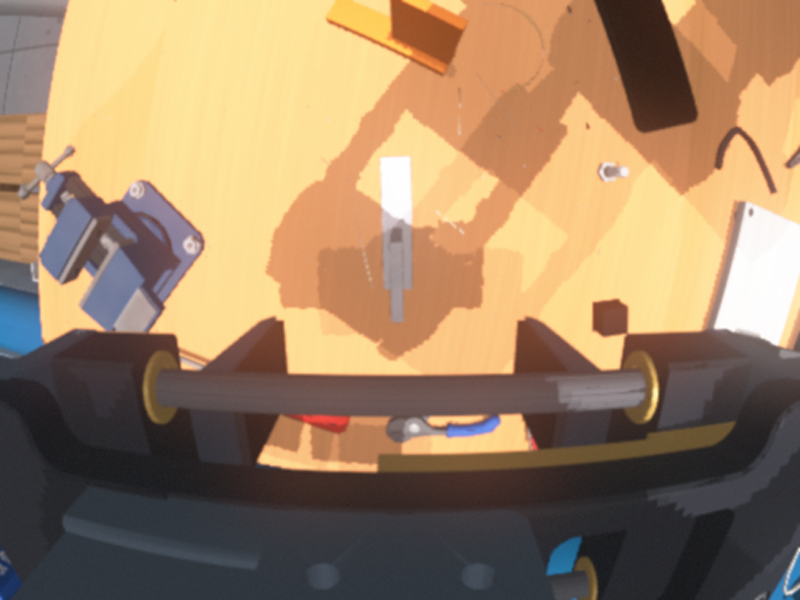

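Wrist view: the foot runs from its toe at (381–410,157) to its heel end at (383–412,288). The blade's top edge-on ends at about (397,321), and the square is near the image's centre column. I'll fit its edges.

Run:
```python
from h import *
d=np.load("pics/w1.npz");im=d["im"];c=dict(intrinsics=d["K"],cam_to_world=d["T"])
hsv=cv2.cvtColor(im,cv2.COLOR_RGB2HSV)
m=(hsv[...,1]<70)&(hsv[...,2]>90)
L=[];R=[];B=[]
for v in range(96,210,3):
    u=np.where(m[v,235:275])[0]+235
    if len(u): print(v,u.min(),u.max(),end="; ")
    if len(u)<3: continue
    if 104<=v<=180: L.append(onz(c,(u.min(),v+.5),.012,1));R.append(onz(c,(u.max()+1,v+.5),.012,1))
    if 190<=v<=203: B.append(onz(c,((u.min()+u.max()+1)/2,v+.5),.105,1))
L,R,B=map(np.array,(L,R,B))
C=(L+R)/2
p=np.polyfit(C[:,0],C[:,1],1)
print("\nyaw",np.degrees(np.arctan(p[0])),"width",np.abs(R-L).mean(0),"y at .4",np.polyval(p,.4))
print("blade",B.round(4).tolist())
rows=np.where(m[90:225,250:258].any(1))[0]+90;print(rows.min(),rows.max())
col=254
print("toe",onz(c,(col,rows.min()),.012,1),"blade back top",onz(c,(col,rows.max()+1),.105,1))
for v in(184.5,):print("heel",onz(c,(249,v),.012,1),onz(c,(262,v),.012,1))
```

```text
102 243 262; 105 243 262; 108 243 262; 111 243 262; 114 243 263; 117 243 263; 120 244 263; 123 244 263; 126 244 263; 129 244 263; 132 244 263; 135 244 263; 138 245 263; 141 244 263; 144 245 262; 147 245 262; 150 245 262; 153 245 262; 156 245 262; 159 245 262; 162 245 262; 165 245 262; 168 245 263; 171 245 263; 174 246 263; 177 245 263; 180 246 263; 183 246 263; 186 250 257; 189 250 257; 192 250 257; 195 250 257; 198 250 257; 201 250 257; 204 251 257; 
yaw -5.0426292881712085 width [0.00258521 0.02426988 0.        ] y at .4 -0.2873310100055205
blade [[0.4048, -0.2879, 0.105], [0.4078, -0.2883, 0.105], [0.4109, -0.2886, 0.105], [0.414, -0.2889, 0.105]]
100 205
toe [ 0.30964581 -0.27836777  0.012     ] blade back top [ 0.41868984 -0.28943632  0.105     ]
heel [ 0.41737957 -0.29642306  0.012     ] [ 0.41916594 -0.27953966  0.012     ]
```

Run:
```python
from h import *
R=down(174.5);g=np.array([.3929,-.2867])
arm.move_l([*g,.12],R,feed=.2)
arm.move_l([*g,.0572],R,feed=.1)
f0=arm.current_force()
arm.grip(0.0)
print(arm.current_width(),arm.current_grasp_force(),f0,arm.current_force(),arm.current_torque())
arm.move_l([*g,.17],R,feed=.15)
arm.sleep(.2);print("lifted",arm.current_width(),arm.current_force(),arm.current_torque())
# hover: in front of the corner
a=np.radians(-16.2);x=np.array([np.cos(a),np.sin(a)])
p=np.array([.506,.074])-(.026+.06)*x
arm.move_to([*p,.17],down(163.8));arm.sleep(.3)
c=arm.get_calibration("wrist");im=arm.snapshot("wrist");np.savez("pics/w2.npz",im=im,K=c["intrinsics"],T=c["cam_to_world"])
cv2.imwrite("pics/w2.png",cv2.resize(im[:,:,::-1],(800,600),interpolation=cv2.INTER_CUBIC))
np.save("pics/s2.npy",arm.snapshot("scene"))
print(arm.current_t(),arm.current_ee_pos(),arm.current_force(),arm.current_torque())
```

```text
0.007805141973845796 29.996796548366547 [ 0.57011487  0.58837038 -0.28201331] [ 0.29397568 -0.74941825 -1.08120798] [ 0.06204522 -0.14563399 -0.00851073]
lifted 0.007911444884988825 [-0.67997264  0.41005806 -4.26932685] [ 0.11694798 -0.23831716  0.03476024]
7.8417 [0.42350876 0.09773373 0.16998247] [-0.04687609  0.31998782 -4.18050871] [ 0.11191246 -0.1958833   0.02360236]
```

View pics/w2.png

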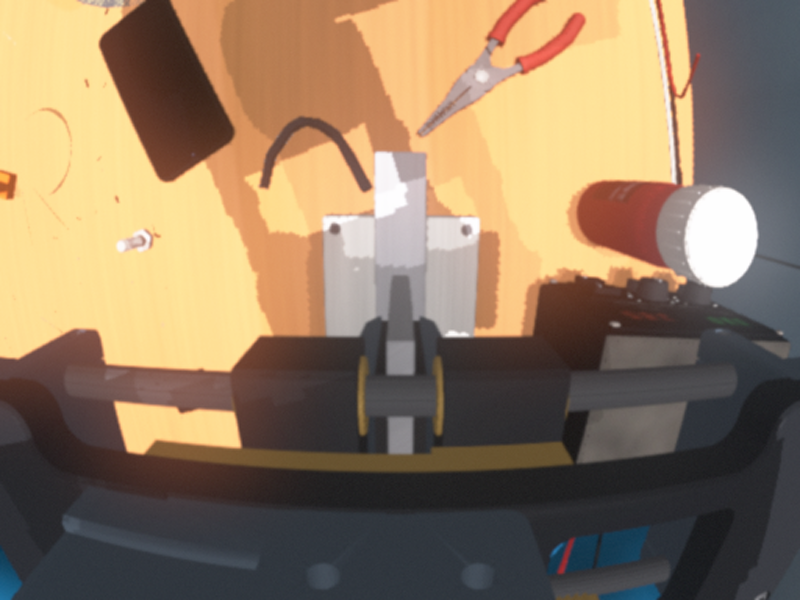

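Wrist view: the square is held straight, with its blade at column 400. The plate's front corners are at (323,217) and (479,217). The black box's lower near corner is at about (540,283) and its upper corner at about (605,337). I'll measure the plate and check the gripper body's clearance to the box.

Run:
```python
from h import *
d=np.load("pics/w2.npz");im=d["im"];c=dict(intrinsics=d["K"],cam_to_world=d["T"])
hsv=cv2.cvtColor(im,cv2.COLOR_RGB2HSV)
m=((hsv[...,1]<70)&(hsv[...,2]>90))
L=[];R=[];S=[]
for v in range(145,206,4):
    u=np.where(m[v,195:320])[0]+195
    L.append(onz(c,(u.min(),v+.5),.02,1));R.append(onz(c,(u.max()+1,v+.5),.02,1))
    if v<160: print(v,u.min(),u.max())
F=[]
for u in list(range(212,236,3))+list(range(278,300,3)):
    v=np.where(m[120:205,u])[0]+120
    F.append(onz(c,(u+.5,v.min()),.02,1))
L,R,F=map(np.array,(L,R,F))
def fit(P):
    vx,vy,x,y=cv2.fitLine(P[:,:2].astype(np.float32),cv2.DIST_HUBER,0,.01,.01).ravel();return np.array([vx,vy])*np.sign(vx if abs(vx)>abs(vy) else vy),np.array([x,y])
for n,P in zip("LRF",(L,R,F)):
    t,q=fit(P);print(n,np.degrees(np.arctan2(t[1],t[0])),q)
tl,ql=fit(L);tr,qr=fit(R);tf,qf=fit(F)
x=(tl+tr);x/=np.linalg.norm(x);y=np.array([-x[1],x[0]])
yaw=np.degrees(np.arctan2(x[1],x[0]));print("yaw",yaw,"width",(qr-ql)@y)
mid=(ql+qr)/2; 
print("corner",x*(qf@x+.13)+y*(mid@y))
# foot of the held square
zt=.17-.0572+.012;Lf=[]
for v in range(105,135,4):
    u=np.where(m[v,232:280])[0]+232;a,b=onz(c,(u.min(),v+.5),zt,1),onz(c,(u.max()+1,v+.5),zt,1);Lf.append((a+b)/2)
Lf=np.array(Lf);t,q=fit(Lf);print("foot",np.degrees(np.arctan2(t[1],t[0])),q,np.linalg.norm(a-b))
pb=onz(c,np.array([540,283])/1.5625,0,1);print("box near corner",pb)
for h in(.04,.06,.08,.1,.12,.15): print(h,(proj(c,[*pb[:2],h],1)*1.5625).round())
```

```text
145 206 306
149 207 306
153 207 306
157 207 305
L -16.864672 [0.40365002 0.04680999]
R -17.214067 [0.4289496 0.1529367]
F 73.692474 [0.37836483 0.10826232]
yaw -17.03937 width 0.10888164
corner [0.5035653  0.07312806]
foot -15.728234 [0.35896564 0.1160116 ] 0.024553537463780476
box near corner [0.45891805 0.1996073  0.        ]
0.04 [556. 295.]
0.06 [566. 303.]
0.08 [577. 311.]
0.1 [589. 321.]
0.12 [603. 332.]
0.15 [627. 351.]
```

```bash
cat >> h.py <<'E'
YAW=-16.6
X=np.array([np.cos(np.radians(YAW)),np.sin(np.radians(YAW))]);Y=np.array([-X[1],X[0]])
COR=np.array([.504,.0733]);RT=down(YAW+180-.1)
def at(fx,z,fy=0): # tcp for heel fx along X from the corner, underside z above the plate
    return [*(COR+(fx-.026)*X+fy*Y),.02+.0572+z]
def F():
    f=np.array(arm.current_force());return np.array([f[:2]@X,f[:2]@Y,f[2]])
E
python3 - <<'E'
from h import *
arm.move_l(at(-.03,.09),RT,feed=.15)
arm.move_l(at(-.03,.006),RT,feed=.12);arm.sleep(.3)
f0=F();np.save("f0.npy",f0);print(f0,arm.current_torque())
z=.006
while z>-.005:
    z-=.001;arm.move_l(at(-.03,z),feed=.02);arm.sleep(.05);d=F()-f0;print(round(z,4),d.round(1),np.round(arm.current_torque(),2))
    if d[2]>4:break
im=arm.snapshot("scene");cv2.imwrite("pics/s3.png",cv2.resize(im[80:200,150:310,::-1],(800,600),interpolation=cv2.INTER_CUBIC))
print(arm.current_t(),arm.current_ee_pos(),at(-.03,z))
E
```

```text
[-0.24505609 -0.08496624 -3.48483329] [ 0.01728012 -0.1992824  -0.03922317]
0.005 [ 0.3  0.5 -0.4] [ 0.08 -0.18  0.01]
0.004 [-0.1 -0.2 -0.4] [ 0.07 -0.15  0.01]
0.003 [-0.6  0.4 -0.4] [ 0.09 -0.18  0.05]
0.002 [0.1 0.3 0.3] [ 0.03 -0.21  0.01]
0.001 [ 0.1  0.2 -0.2] [ 0.03 -0.18 -0.05]
0.0 [ 0.4 -0.4 -0.9] [ 0.07 -0.22  0.01]
-0.001 [-3.1 -1.8 21.1] [-0.3   0.59 -0.02]
11.4833 [0.45049697 0.08927908 0.07689923] [np.float64(0.45033393582995257), np.float64(0.08929854857467852), 0.0762]
```

View pics/s3.png

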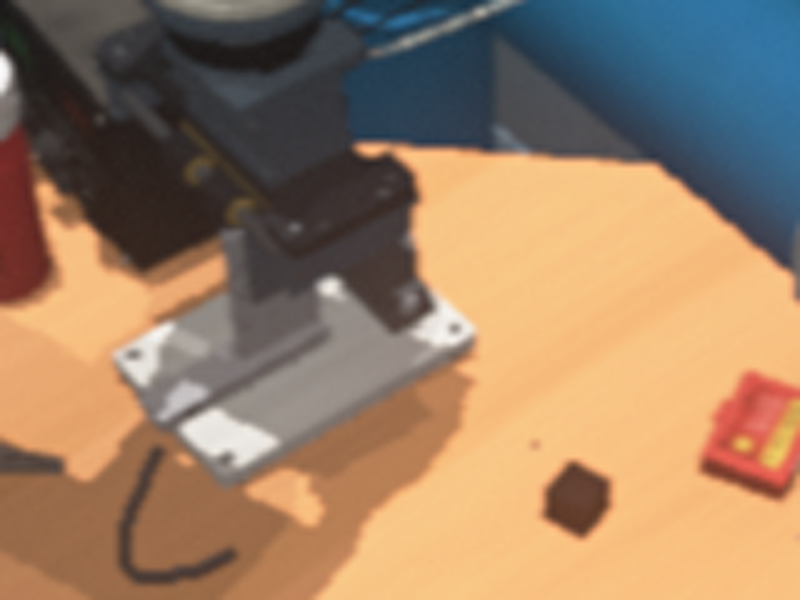

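Scene crop: the square stands on the plate about 30 mm short of the post and in line with it; the relay and tin are untouched. Contact is stiff (about 20 N/mm), so I'll ease the downforce and push towards the corner.

Run:
```python
from h import *
f0=np.load("f0.npy");z=-.0004;x=-.030
def st(): d=F()-f0;print(round(x*1e3,1),round(z*1e3,2),d.round(1),np.round(arm.current_torque(),2));return d
arm.move_l(at(x,z),feed=.02);arm.sleep(.1);d=st()
step=.002;n=0
while x<.008 and n<45:
    n+=1;x+=step;arm.move_l(at(x,z),feed=.025);arm.sleep(.04);d=st()
    if d[2]>9: z+=.0002
    if d[2]<2: z-=.0002
    if x>-.012: step=.001
    if x>-.004: step=.0005
    if d[0]<-9: break
np.save("xz.npy",[x,z])
print(arm.current_t(),arm.current_ee_pos(),at(x,z),arm.current_width())
```

```text
-30.0 -0.4 [-2.2  0.3 10.6] [-0.01  0.02 -0.02]
-28.0 -0.4 [-8.8  1.7 18. ] [0.98 1.31 0.02]
-26.0 -0.2 [-10.8   2.6  19.7] [1.43 1.8  0.1 ]
12.4167 [0.45258747 0.0885904  0.07710227] [np.float64(0.4541672261278131), np.float64(0.08815579510505862), 0.0772] 0.007941631885223404
```

Run:
```python
from h import *
f0=np.load("f0.npy");z=.0008;x=-.027
def st(): d=F()-f0;print(round(x*1e3,1),round(z*1e3,2),d.round(1),np.round(arm.current_torque(),2));return d
arm.move_l(at(x,z),feed=.02);arm.sleep(.15);st()
x=-.014;arm.move_l(at(x,z),feed=.05);arm.sleep(.15);d=st()
while d[2]<3 and z>-.001:
    z-=.0002;arm.move_l(at(x,z),feed=.02);arm.sleep(.1);d=st()
np.save("xz.npy",[x,z])
c=arm.get_calibration("wrist");im=arm.snapshot("wrist");np.savez("pics/w4.npz",im=im,K=c["intrinsics"],T=c["cam_to_world"])
print(arm.current_t())
```

```text
-27.0 0.8 [-0.3  0.6 -0.3] [ 0.1 -0.2  0. ]
-14.0 0.8 [ 0.4  0.4 -0.9] [ 0.05 -0.2   0.04]
-14.0 0.6 [-0.   0.3 -0.1] [ 0.06 -0.17 -0.04]
-14.0 0.4 [ 0.5 -0.9 -0.4] [ 0.1  -0.2  -0.02]
-14.0 0.2 [ 0.8  0.2 -0.7] [ 0.04 -0.16  0.01]
-14.0 0.0 [1.7 0.1 0. ] [ 0.09 -0.2  -0.03]
-14.0 -0.2 [-1.   0.4  5.4] [ 0.1   0.04 -0.03]
15.175
```

Run:
```python
from h import *
d=np.load("pics/w4.npz");im=d["im"];c=dict(intrinsics=d["K"],cam_to_world=d["T"])
cv2.imwrite("pics/w4.png",cv2.resize(im[40:256,120:408,::-1],(800,600),interpolation=cv2.INTER_CUBIC))
```

```text
(no output)
```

View pics/w4.png

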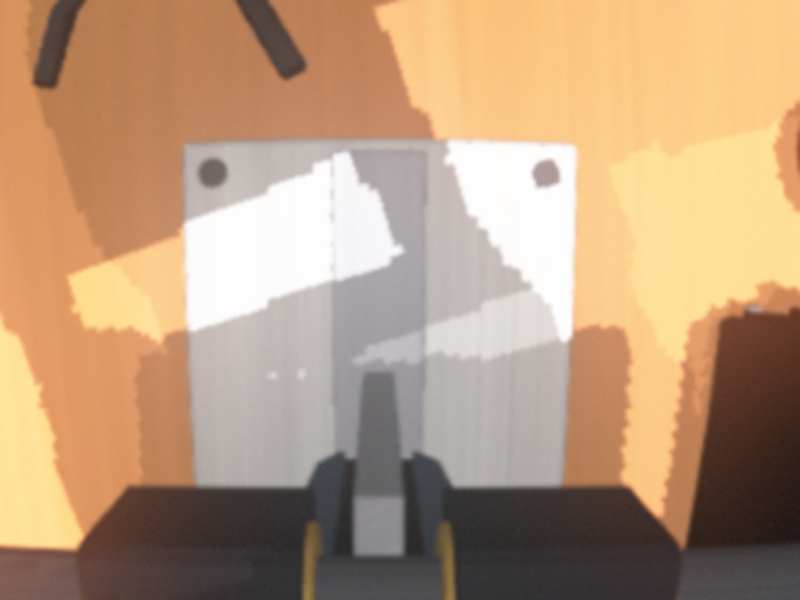

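Wrist crop: the foot's centreline (toe column about 380, heel about 377.5) lies on the plate's centreline (about 380.5). It is off by about 0.3° and 0.4 mm, so I'll correct that and push in.

```bash
sed -i 's/^YAW=.*/YAW=-16.3/; s/RT=down(YAW+180-.1)/RT=down(YAW+180-.1)\nCOR=COR+.0004*Y/' h.py
python3 - <<'E'
from h import *
f0=np.load("f0.npy");x=-.014;z=.0005
def st(): d=F()-f0;print(round(x*1e3,1),round(z*1e3,2),d.round(1),np.round(arm.current_torque(),2));return d
arm.move_l(at(x,z),RT,feed=.02)
z=-.0001;arm.move_l(at(x,z),feed=.02);arm.sleep(.1);d=st()
n=0
while x<.006 and n<40:
    n+=1;x+=.001 if x<-.004 else .0005
    arm.move_l(at(x,z),feed=.02);arm.sleep(.06);d=st()
    if d[2]>9: z+=.0002
    if d[2]<1: z-=.0001
    if d[0]<-12 or abs(d[2])>25: break
np.save("xz.npy",[x,z])
print(arm.current_t(),arm.current_ee_pos(),at(x,z),arm.current_width())
im=arm.snapshot("scene");cv2.imwrite("pics/s5.png",cv2.resize(im[80:200,150:310,::-1],(800,600),interpolation=cv2.INTER_CUBIC))
E
```

```text
-14.0 -0.1 [-0.8 -0.2  2.6] [ 0.07 -0.16 -0.  ]
-13.0 -0.1 [-5.5  1.1  8.9] [ 0.79  0.76 -0.  ]
-12.0 -0.1 [-7.1  1.1 12.8] [ 0.76  1.3  -0.01]
-11.0 0.1 [-0.4  0.4 -1.1] [ 0.09 -0.2  -0.03]
-10.0 0.0 [0.  0.3 0.2] [ 0.08 -0.17 -0.03]
-9.0 -0.1 [-4.3  0.4  6.4] [0.38 0.71 0.05]
-8.0 -0.1 [-1.9 -0.2  4.6] [0.05 0.22 0.03]
-7.0 -0.1 [-4.4  0.1  6.8] [ 0.25  0.63 -0.04]
-6.0 -0.1 [-3.6 -0.3  7.2] [0.23 0.7  0.04]
-5.0 -0.1 [-7.6  0.9 12. ] [ 0.7   1.4  -0.05]
-4.0 0.1 [-3.1 -0.4  1.3] [ 0.23  0.31 -0.03]
-3.5 0.1 [-2.  -0.5 -0.5] [0.12 0.22 0.01]
-3.0 0.0 [-2.7 -0.   0.4] [ 0.15  0.23 -0.03]
-2.5 -0.1 [-3.6  0.4  6.6] [ 0.36  0.71 -0.02]
-2.0 -0.1 [-5.4  0.2  5.1] [ 0.4   0.83 -0.01]
-1.5 -0.1 [-5.8 -0.6  6.5] [ 0.32  0.79 -0.03]
-1.0 -0.1 [-6.1  0.2  5.8] [0.34 0.78 0.03]
-0.5 -0.1 [-5.2  0.5  5.5] [ 0.34  0.81 -0.04]
0.0 -0.1 [-5.9 -0.3  5.4] [ 0.27  0.79 -0.03]
0.5 -0.1 [-5.2 -0.6  6. ] [0.37 0.8  0.01]
1.0 -0.1 [-6.7  0.   7.7] [0.51 1.09 0.02]
1.5 -0.1 [-10.2   1.3  10.4] [0.78 1.49 0.  ]
2.0 0.1 [-10.2   1.6   8.8] [1.   1.56 0.09]
2.5 0.1 [-14.8   3.4  10.7] [1.28 1.94 0.07]
22.8667 [0.47965074 0.08071589 0.07717235] [np.float64(0.48155684232215146), np.float64(0.08027958977642859), 0.0775] 0.008184932568512571
```

Run:
```python
from h import *
f0=np.load("f0.npy");x,z=np.load("xz.npy")
def st(): d=F()-f0;print(round(x*1e3,1),round(z*1e3,2),d.round(1),np.round(arm.current_torque(),2),np.round(arm.current_ee_pos(),4));return d
st()
for x,z in[(.002,.0001),(.002,-.0003),(.002,-.0006)]:
    arm.move_l(at(x,z),feed=.02);arm.sleep(.3);st()
np.save("xz.npy",[x,z])
c=arm.get_calibration("wrist");im=arm.snapshot("wrist");np.savez("pics/w6.npz",im=im,K=c["intrinsics"],T=c["cam_to_world"])
a=cv2.resize(im[40:256,120:408,::-1],(400,300),interpolation=cv2.INTER_CUBIC)
s=cv2.resize(arm.snapshot("scene")[80:200,150:310,::-1],(800,600),interpolation=cv2.INTER_CUBIC)
t=arm.snapshot("top")[110:230,130:250,::-1];t=cv2.resize(t,(300,300),interpolation=cv2.INTER_CUBIC)
b=cv2.resize(s[180:480,50:550],(800,480))
cv2.imwrite("pics/f6.png",cv2.resize(np.vstack([np.hstack([a,t,np.zeros((300,100,3),np.uint8)]),b[:300]]),(800,600)));print(arm.current_t())
```

```text
2.5 0.3 [-13.7   2.7  10.9] [1.22 1.96 0.07] [0.4797 0.0807 0.0772]
2.0 0.1 [-10.3   2.2   8.3] [1.01 1.61 0.03] [0.4796 0.0807 0.0772]
2.0 -0.3 [-12.7   0.8  17.3] [ 0.91  2.02 -0.06] [0.4796 0.0807 0.0771]
2.0 -0.6 [-14.9  -0.1  23.8] [ 0.88  2.3  -0.01] [0.4796 0.0807 0.0771]
24.7167
```

View pics/f6.png

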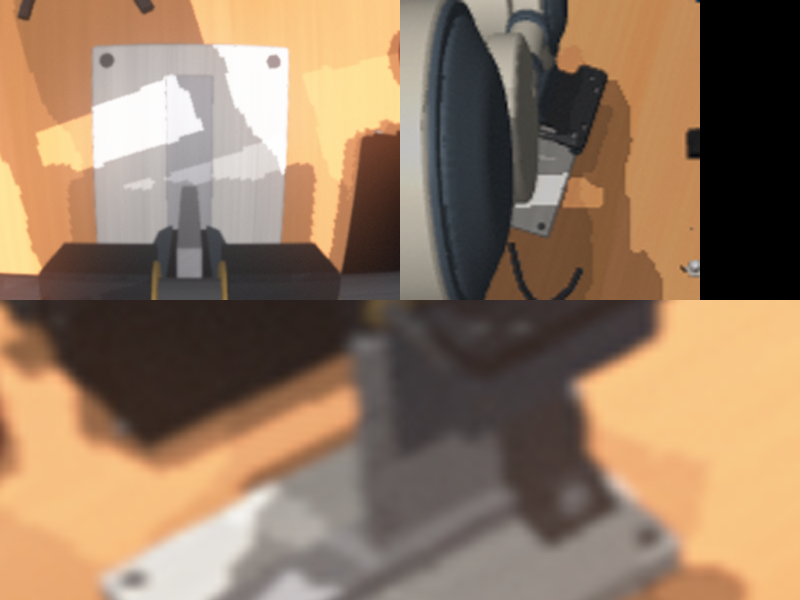

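Composite view: the square is in the corner, its heel at the post, the blade against the upright, on the plate's centreline. I'll check numerically the toe's distance to the front edge (20 mm expected) and the tool's tilt, then seat the foot with a short downward press and settle to a light push.

Run:
```python
from h import *
d=np.load("pics/w6.npz");im=d["im"];c=dict(intrinsics=d["K"],cam_to_world=d["T"])
g=cv2.cvtColor(im,cv2.COLOR_RGB2GRAY).astype(int)
col=g[60:110,258:270].mean(1);gr=np.diff(col);r=np.argsort(-abs(gr))[:6];print([(int(i)+61,round(gr[i])) for i in r])
Rr=np.array(arm.current_tool_rot());E=RT.T@Rr;print("tool rot err deg",np.degrees(cv2.Rodrigues(E)[0].ravel()).round(3))
for v0,v1 in[(max(int(i)+61 for i in r if gr[i]!=0 and i<20) if any(i<20 for i in r) else 73,94)]:
    a=onz(c,(264,v0),.02,1);b=onz(c,(264,v1),.032,1);print(v0,v1,(b-a)[:2]@X)
f0=np.load("f0.npy")
def st(): d=F()-f0;print(round(x*1e3,1),round(z*1e3,2),d.round(1),np.round(arm.current_torque(),2),np.round(arm.current_ee_pos(),4));return d
for x,z in[(.0008,-.0006),(.0008,-.0012),(.002,-.0006),(.0018,-.0004)]:
    arm.move_l(at(x,z),feed=.02);arm.sleep(.3);st()
    Rr=np.array(arm.current_tool_rot());E=RT.T@Rr;print("  rot",np.degrees(cv2.Rodrigues(E)[0].ravel()).round(3))
np.save("xz.npy",[x,z]);np.save("pics/w7.npy",arm.snapshot("wrist"));print(arm.current_t(),arm.current_grasp_force(),arm.current_width())
```

```text
[(94, -11), (73, 9), (93, -7), (72, 7), (74, 4), (96, 2)]
tool rot err deg [ 0.012  0.122 -0.001]
74 94 0.01644858650959713
0.8 -0.6 [-8.6 -1.5 18.2] [ 0.27  1.36 -0.01] [0.4795 0.0808 0.0771]
  rot [ 0.003  0.019 -0.002]
0.8 -1.2 [-12.6  -2.1  30.7] [ 0.12  1.92 -0.02] [0.4795 0.0808 0.0769]
  rot [-0.     0.002 -0.004]
2.0 -0.6 [-14.7   0.7  23.5] [ 0.88  2.22 -0.03] [0.4797 0.0807 0.077 ]
  rot [0.013 0.122 0.002]
1.8 -0.4 [-11.3   1.1  15.8] [0.83 1.81 0.03] [0.4796 0.0807 0.077 ]
  rot [ 0.014  0.11  -0.002]
26.9667 30.00191420316696 0.00775206942220541
```

Run:
```python
from h import *
im=np.load("pics/w7.npy")
a=cv2.resize(im[64:134,180:330,::-1],(800,373),interpolation=cv2.INTER_NEAREST)
s=arm.snapshot("scene")[105:185,185:285,::-1];b=cv2.resize(s,(280,224),interpolation=cv2.INTER_CUBIC)
s=np.zeros((226,800,3),np.uint8);s[:224,:280]=b
cv2.imwrite("pics/f8.png",np.vstack([a,s]))
g=cv2.cvtColor(im,cv2.COLOR_RGB2GRAY)
print(g[68:104,264].tolist());print(g[68:104,242].tolist());print(g[68:104,250].tolist())
c=arm.get_calibration("wrist")
# predicted rows if the job is done: edge z .02, toe z .032
P=lambda fx,z:proj(c,[*(np.array(arm.current_ee_pos())[:2]+(fx+.026)*X),z],1).round(1)
print("pred edge",P(-.130,.02),"toe",P(-.110,.032),"toe foot",P(-.110,.02))
```

```text
[152, 153, 153, 157, 173, 183, 188, 189, 189, 190, 190, 189, 188, 189, 189, 189, 189, 189, 189, 190, 188, 190, 190, 189, 188, 182, 172, 171, 172, 172, 171, 173, 173, 173, 171, 173]
[149, 148, 147, 150, 165, 177, 181, 183, 182, 183, 183, 183, 184, 183, 184, 184, 185, 185, 186, 186, 185, 185, 187, 186, 190, 210, 233, 246, 249, 249, 249, 249, 249, 249, 249, 249]
[147, 146, 147, 152, 170, 182, 185, 189, 186, 188, 189, 188, 188, 188, 188, 189, 189, 190, 190, 191, 191, 190, 191, 190, 189, 183, 171, 167, 168, 169, 169, 168, 171, 171, 180, 219]
pred edge [256.3  71.7] toe [256.4  96.4] toe foot [256.4  97.5]
```

View pics/f8.png

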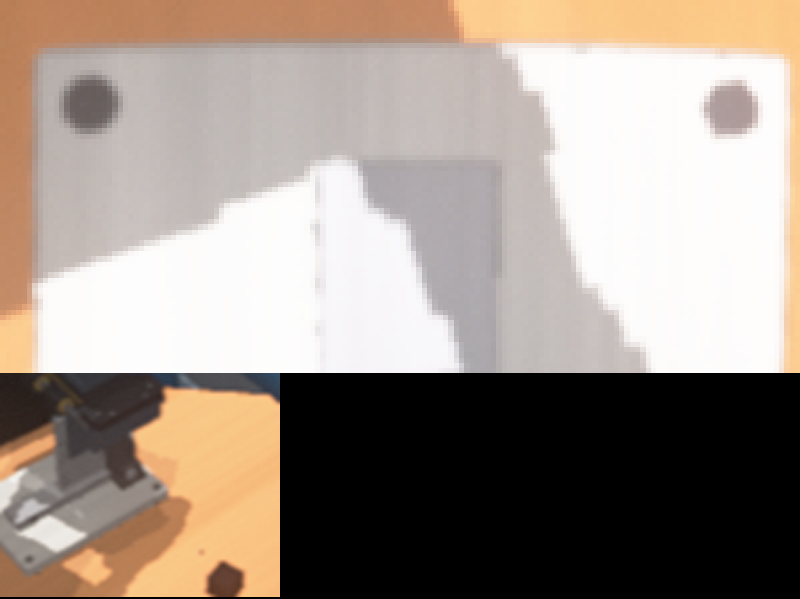

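Run:
```python
from h import *
# camera pose in tool frame is constant: derive from now
T=np.eye(4);T[:3,:3]=arm.current_tool_rot();T[:3,3]=arm.current_ee_pos()
TC=np.linalg.inv(T)@np.array(arm.get_calibration("wrist")["cam_to_world"])
for n,zb in(("w1",None),("w2",.17-.0572),("w4",.02),("w6",.02)):
    d=np.load(f"pics/{n}.npz");im=d["im"];c=dict(intrinsics=d["K"],cam_to_world=d["T"])
    tw=np.array(d["T"])@np.linalg.inv(TC);tcp=tw[:3,3];tx=-tw[:3,0]
    g=cv2.cvtColor(im,cv2.COLOR_RGB2GRAY).astype(float)
    hs=cv2.cvtColor(im,cv2.COLOR_RGB2HSV)[...,1].astype(float)
    zt=.012 if zb is None else zb+.012
    src=hs if n in("w1","w2") else g
    lo,hi={"w1":(90,115),"w2":(85,120),"w4":(92,100),"w6":(85,105)}[n]
    p=src[lo:hi,260 if n=="w1" else 262:268 if n!="w1" else 263].mean(1);k=np.argmax(abs(np.diff(p)));v=lo+k+.5
    t=onz(c,(258,v),zt,1);print(n,"toe row",v,"toe - TCP along tool",((t-tcp)@tx*1e3).round(2),"step",np.diff(p)[k].round(1))
    if n!="w1":
        lo,hi={"w2":(125,150),"w4":(80,96),"w6":(60,85)}[n]
        p=hs[lo:hi,285:295].mean(1);k=np.argmax(abs(np.diff(p)));v=lo+k+.5
        e=onz(c,(290,v),.02,1);print("   edge row",v,"edge-TCP",((e-tcp)@tx*1e3).round(2),"corner abs along X",((e[:2]@X+.13)*1e3).round(2),"TCP",(tcp[:2]@X*1e3).round(2))
```

```text
w1 toe row 99.5 toe - TCP along tool -91.08 step -48.7
w2 toe row 97.5 toe - TCP along tool -83.1 step -42.2
   edge row 137.5 edge-TCP -46.99 corner abs along X 462.15 TCP 379.17
w4 toe row 93.5 toe - TCP along tool -86.01 step -12.8
   edge row 89.5 edge-TCP -90.36 corner abs along X 462.99 TCP 423.17
w6 toe row 93.5 toe - TCP along tool -86.02 step -11.7
   edge row 71.5 edge-TCP -104.43 corner abs along X 463.2 TCP 437.7
```

The toe sits about 18 mm from the plate's front edge instead of 20, so the square may be pitched slightly in the grip with its heel still short. I'll back off and test where the foot carries its load.

Run:
```python
from h import *
def M(): t=np.array(arm.current_torque());return t[:2]@Y
def avg(n=6):
    a=[]
    for _ in range(n): a.append([*F(),M()]);arm.sleep(.015)
    return np.mean(a,0)
x=-.008
arm.move_l(at(.0,.0003),feed=.02)
arm.move_l(at(x,.0015),RT,feed=.03);arm.sleep(.2);b=avg();print(b.round(2))
for z in(.0002,0,-.0002,-.0004,-.0006,-.0009):
    arm.move_l(at(x,z),feed=.01);arm.sleep(.12);d=avg()-b
    print(round(z*1e3,1),d.round(2),"M/Fz mm",(d[3]/max(d[2],.1)*1e3).round(0),np.round(arm.current_ee_pos()[2]*1e3,2))
print(arm.current_t())
```

```text
[ 0.01  0.24 -3.96 -0.16]
0.2 [-0.1  -0.56 -0.13 -0.01] M/Fz mm -94.0 77.4
0.0 [-0.12 -0.27 -0.52 -0.  ] M/Fz mm -14.0 77.22
-0.2 [-1.06 -0.46  3.79  0.1 ] M/Fz mm 27.0 77.04
-0.4 [-2.02 -0.6   9.44  0.3 ] M/Fz mm 32.0 77.02
-0.6 [-3.7  -1.32 14.47  0.48] M/Fz mm 33.0 76.99
-0.9 [-5.16 -1.86 21.82  0.74] M/Fz mm 34.0 76.96
30.8167
```

```bash
cat >> h.py <<'E'
def tilt(fx,z,deg): # toe-down by deg about the heel
    Q=cv2.Rodrigues(-np.radians(deg)*np.array([*Y,0.]))[0]
    hl=np.array([*(COR+fx*X),.02+z]);return hl+Q@(np.array(at(fx,z))-hl),Q@RT
def M(): t=np.array(arm.current_torque());return t[:2]@Y
def avg(n=5):
    a=[]
    for _ in range(n): a.append([*F(),M()]);arm.sleep(.01)
    return np.mean(a,0)
E
python3 - <<'E'
from h import *
b=np.array([.01,.24,-3.96,-.16]);x=-.008;z=-.0001
for t in(0,.3,.6,.9,1.2,1.5,1.8,2.1):
    arm.move_l(*tilt(x,z,t),feed=.02);arm.sleep(.1);d=avg()-b;print(t,d.round(2))
    if d[2]>25 or abs(d[3])>3:break
c=arm.get_calibration("wrist");im=arm.snapshot("wrist");np.savez("pics/w9.npz",im=im,K=c["intrinsics"],T=c["cam_to_world"])
print(arm.current_t())
E
```

```text
0 [-0.62 -0.08  4.05  0.02]
0.3 [-0.11 -0.66  2.89 -0.08]
0.6 [ 0.63  0.13  2.07 -0.22]
0.9 [ 0.18  0.21  2.35 -0.18]
1.2 [ 1.28 -0.34  7.64  0.23]
1.5 [ 3.6  -1.46  9.89 -0.01]
1.8 [ 4.44 -2.07 10.89 -0.31]
2.1 [ 6.04 -3.25 12.18 -0.57]
34.0
```

Confirmed: the toe was about 1.1° up in the grip (load on the heel alone until the tool was tilted 1.1°). I'll keep a tilt of 1.4° so the foot lies flat, and push home.

Run:
```python
from h import *
b=np.array([.01,.24,-3.96,-.16]);T=1.4;z=.0006;x=-.008
arm.move_l(*tilt(x,z,T),feed=.03)
x=-.002;arm.move_l(*tilt(x,z,T),feed=.03);arm.sleep(.1);d=avg(3)-b;print(x,z,d.round(2))
while x<.009:
    x+=.0007
    if d[2]<4: z-=.0002
    if d[2]>9: z+=.0002
    arm.move_l(*tilt(x,z,T),feed=.03);arm.sleep(.03);d=avg(2)-b;print(round(x*1e3,1),round(z*1e3,1),d.round(2),(np.array(arm.current_ee_pos())[:2]@X*1e3).round(2))
    if d[0]<-14: break
c=arm.get_calibration("wrist");im=arm.snapshot("wrist");np.savez("pics/w10.npz",im=im,K=c["intrinsics"],T=c["cam_to_world"])
np.save("xz.npy",[x,z,T]);t=arm.current_t()
g=cv2.cvtColor(im,cv2.COLOR_RGB2GRAY).astype(float);hs=cv2.cvtColor(im,cv2.COLOR_RGB2HSV)[...,1].astype(float)
def row(src,lo,hi,u0,u1):
    q=abs(np.diff(src[lo:hi,u0:u1].mean(1)));k=np.argmax(q);w=q[max(0,k-2):k+3];return lo+.5+(np.arange(max(0,k-2),max(0,k-2)+len(w))*w).sum()/w.sum()
ve=row(hs,55,90,285,295);vt=row(g,int(ve)+8,int(ve)+35,260,268)
e=onz(c,(290,ve),.02,1);tt=onz(c,(264,vt),.032,1);print("rows",ve,vt,"edge-toe mm",((tt-e)[:2]@X*1e3).round(2),t)
```

```text
-0.002 0.0006 [ 0.23 -0.5  -0.17  0.04]
-1.3 0.4 [ 0.11 -0.65 -0.4   0.04] 434.47
-0.6 0.2 [-3.75  0.14  5.81  0.75] 434.89
0.1 0.2 [-5.57 -0.78  8.55  1.09] 435.54
0.8 0.2 [-8.75  1.14 12.92  1.82] 435.68
1.5 0.4 [ 0.11 -0.29 -0.41  0.07] 437.72
2.2 0.2 [-3.23 -0.03  5.94  0.55] 437.89
2.9 0.2 [-6.48  1.3  10.86  1.36] 438.02
3.6 0.4 [-8.67  2.67  9.29  1.6 ] 438.17
4.3 0.6 [-11.04   3.98   8.74   2.06] 438.23
5.0 0.6 [-15.04   4.74  13.18   2.59] 438.29
rows 68.96740128558311 91.54186046511629 edge-toe mm 18.45 37.775
```

The load still sits on the heel under push. I'll ease the push and add toe-down tilt in place until the pressure centre moves back under the foot.

Run:
```python
from h import *
b=np.array([.01,.24,-3.96,-.16]);x,z,T=np.load("xz.npy")
x=.003;z=.0003
def go():
    arm.move_l(*tilt(x,z,T),feed=.04);arm.sleep(.06);d=avg(2)-b
    a=(d[3]+d[0]*.20)/max(d[2],1)
    print(round(x*1e3,1),round(z*1e3,1),T.round(1),d.round(2),"cop mm",(a*1e3).round(0),(np.array(arm.current_ee_pos())[:2]@X*1e3).round(2));return d,a
d,a=go()
while T<4.4:
    T+=.4
    if d[2]<7: z-=.0003
    if d[2]>16: z+=.0003
    if d[0]<-12: x-=.0004
    if d[0]>-6: x+=.0006
    d,a=go()
    if a>.025 and d[0]<-7: break
np.save("xz.npy",[x,z,T]);
c=arm.get_calibration("wrist");im=arm.snapshot("wrist")
g=cv2.cvtColor(im,cv2.COLOR_RGB2GRAY).astype(float);hs=cv2.cvtColor(im,cv2.COLOR_RGB2HSV)[...,1].astype(float)
def row(src,lo,hi,u0,u1):
    q=abs(np.diff(src[lo:hi,u0:u1].mean(1)));k=np.argmax(q);w=q[max(0,k-2):k+3];return lo+.5+(np.arange(max(0,k-2),max(0,k-2)+len(w))*w).sum()/w.sum()
ve=row(hs,45,90,285,295);vt=row(g,int(ve)+8,int(ve)+35,260,268)
e=onz(c,(290,ve),.02,1);tt=onz(c,(264,vt),.032,1);print("rows",ve,vt,"edge-toe mm",((tt-e)[:2]@X*1e3).round(2),arm.current_t())
```

```text
3.0 0.3 1.4 [-7.64  1.77  8.66  1.25] cop mm -32.0 438.12
3.0 0.3 1.8 [-5.27  0.16  7.26  0.91] cop mm -20.0 438.18
3.6 0.3 2.2 [-7.45  1.78 10.84  1.62] cop mm 12.0 438.04
3.6 0.3 2.6 [-4.38 -0.86 11.5   1.02] cop mm 13.0 438.29
4.2 0.3 3.0 [-5.16 -0.7  14.26  1.09] cop mm 4.0 438.6
4.8 0.3 3.4 [-4.87 -1.57 16.57  1.1 ] cop mm 7.0 438.92
5.4 0.6 3.8 [-4.44 -1.29 13.56  0.97] cop mm 6.0 439.16
6.0 0.6 4.2 [-4.61 -1.13 16.87  0.99] cop mm 4.0 439.44
6.6 0.9 4.6 [-3.7  -1.68 13.54  0.89] cop mm 11.0 439.69
rows 61.34674329501916 86.66314199395771 edge-toe mm 19.45 40.75
```

Run:
```python
from h import *
b=np.array([.01,.24,-3.96,-.16]);x,z,T=np.load("xz.npy")
def go():
    arm.move_l(*tilt(x,z,T),feed=.04);arm.sleep(.05);d=avg(2)-b
    print(round(x*1e3,1),round(z*1e3,1),T.round(1),d.round(2),"cop",((d[3]+d[0]*np.array([.19,.255]))/max(d[2],1)*1e3).round(0),(np.array(arm.current_ee_pos())[:2]@X*1e3).round(2));return d
for i in range(7):
    x+=.0005;T+=.1;d=go()
    if d[2]>16:z+=.0002
    if d[2]<8:z-=.0002
    if d[0]<-9.5: break
c=arm.get_calibration("wrist");im=arm.snapshot("wrist")
g=cv2.cvtColor(im,cv2.COLOR_RGB2GRAY).astype(float);hs=cv2.cvtColor(im,cv2.COLOR_RGB2HSV)[...,1].astype(float)
def row(src,lo,hi,u0,u1):
    q=abs(np.diff(src[lo:hi,u0:u1].mean(1)));k=np.argmax(q);w=q[max(0,k-2):k+3];return lo+.5+(np.arange(max(0,k-2),max(0,k-2)+len(w))*w).sum()/w.sum()
ve=row(hs,45,90,285,295);vt=row(g,int(ve)+8,int(ve)+35,260,268)
e=onz(c,(290,ve),.02,1);tt=onz(c,(264,vt),.032,1);print("rows",ve,vt,"edge-toe mm",((tt-e)[:2]@X*1e3).round(2),arm.current_t())
np.save("xz.npy",[x,z,T])
```

```text
7.1 0.9 4.7 [-6.01 -0.55 18.04  1.51] cop [20. -1.] 439.73
7.6 1.1 4.8 [-7.85  0.82 16.18  1.79] cop [ 19. -13.] 439.8
8.1 1.3 4.9 [-8.24  1.16 14.92  1.98] cop [28. -8.] 439.87
8.6 1.3 5.0 [-10.07   1.61  16.39   2.15] cop [ 15. -25.] 440.07
rows 60.64771622934889 84.70469798657717 edge-toe mm 18.49 42.0667
```

Run:
```python
from h import *
b=np.array([.01,.24,-3.96,-.16]);x,z,T=np.load("xz.npy")
def go():
    arm.move_l(*tilt(x,z,T),feed=.04);arm.sleep(.05);d=avg(2)-b
    print(round(x*1e3,1),round(z*1e3,1),T.round(1),d.round(2),"cop",((d[3]+d[0]*np.array([.19,.255]))/max(d[2],1)*1e3).round(0),(np.array(arm.current_ee_pos())[:2]@X*1e3).round(2));return d
for i in range(4):
    z+=.0003;T+=.2;d=go()
    if d[2]<8: break
for i in range(3):
    if d[0]<-8.5: break
    x+=.0006;T+=.15;d=go()
np.save("xz.npy",[x,z,T]);print(arm.current_t(),arm.current_width())
```

```text
8.6 1.8 5.2 [-6.12  1.44  7.07  1.84] cop [96. 40.] 440.02
9.2 1.8 5.3 [-9.02  1.62 10.08  1.94] cop [ 22. -36.] 440.22
42.7 0.007981565572216843
```

Run:
```python
from h import *
b=np.array([.01,.24,-3.96,-.16]);x,z,T=np.load("xz.npy")
arm.move_l(*tilt(x,z,T+.4),feed=.03);arm.sleep(.3);d=avg(4)-b
print(d.round(2),((d[3]+d[0]*np.array([.19,.255]))/max(d[2],1)*1e3).round(0),(np.array(arm.current_ee_pos())[:2]@X*1e3).round(2),arm.current_t())
print(arm.sign_off())
```

```text
[-6.03 -0.79  9.83  1.26] [ 11. -28.] 440.53 43.2833
the job is handed in; nothing more can be done
None
```

I handed the job in at 43.3 s, with the square still gripped and pressed about 10 N down and 6 N into the corner. The force readings point to the heel being home and the foot flat, but the last camera check put the heel about 1.5 mm short of the corner, so I can't confirm that the blade is flush or the upright fully square.

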